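# Set the hand grinder: dial to its stop, then four clicks back

## Task

The hand grinder stands upside down in its stand with its adjusting dial on top. By the bar on the dial, turn it gently clockwise (seen from above) until you feel it come up against its stop, without forcing it, then turn it back anticlockwise by exactly four clicks and let go. Leave the flask, the egg cups and the measuring cup where they are.

Things in the scene. Friction and masses are not known exactly. Their poses are not given: they have to be found in the camera images.
- mill: Fixed hand grinder, upside down in its stand: upright steel and wood cylinder, 60 mm in diameter, on a round black foot of 110 mm. Origin: centre of the foot's underside, on the dial's axis; z up. A crank arm (16 mm wide, top at 43 mm) sticks out 145 mm along the mill's -x. The angle at which the dial meets its stop is different every time and can only be felt.
- dial_grip (a point): Centre of the aluminium dial's grip bar, on the dial's vertical axis, 137 mm above the ledge. The bar is 42 mm long along this point's x, 12 mm thick along its y, from 124 to 150 mm above the ledge, flat-sided; below it is a ribbed disc of 52 mm diameter, upper face at 124 mm. Turns with the dial; z up. Clockwise from above leads to the stop.
- mill_top (a point): Top centre of the fixed body, 110 mm up, under the dial. The dial rests every 18 degrees (20 clicks a turn); one rest lies just at the stop, so four clicks back is 72 degrees from first touching the stop. It starts 5 to 8 clicks anticlockwise of the stop. Turning over a click takes about 0.08 N m; let go, the dial settles into the nearest rest.
- burr_ring (a point): Hidden inside, turns with the dial: burr carrier on the dial's screw. Along the mill's z it is at 70.00 mm with the dial at its stop and 0.05 mm higher for each click back (70.20 mm at four clicks): far less than the measuring noise.
- thrust_pin (a point): Hidden inside: moves along the mill's x by 0.1 mm per 0.1 N m of dial torque, far less than the measuring noise. The stop is springy, about 4 N m per rad: from first touch the torque climbs steadily above that of the clicks, 0.2 N m after 0.05 rad. More than 0.45 N m, either way, is forcing the dial.
- flask: Stainless flask with a screw cap, 68 mm in diameter, 205 mm tall, loose; origin at the centre of its underside. Leave alone.
- eggcup_a: Green plastic egg cup, 50 mm in diameter, 55 mm tall, loose; origin at the centre of its underside. Leave alone.
- eggcup_b: The second egg cup, alike. Leave alone.
- measure: Aluminium measuring cup, 74 mm in diameter, 58 mm tall, with a flat handle to 110 mm along its +y, loose; origin at the centre of its underside. Leave alone.

How it is judged (in metres and radians):
On the way:
1. the dial is turned clockwise to its stop (within a quarter of a click) (z of burr_ring in the frame of mill below 0.0700125 m), for 0.1 s.
At the end, for the whole second after the job is handed in: The dial rests four clicks (within 0.4 click) back from its stop, and the flask, the measuring cup and both egg cups are within 30 mm of where they stood (z of burr_ring in the frame of mill between 0.07018 and 0.07022 m and distance of each of flask, measure, eggcup_a, eggcup_b from where it was at the start of the episode below 0.03 m); the robot touches nothing.
It fails at once if the dial is forced: more than 0.45 N m of torque on it, against the stop or otherwise (x of thrust_pin in the frame of mill below -0.00045 m or x of thrust_pin in the frame of mill above 0.00045 m).
It fails at once if a bystander is knocked over (angle between any of flask, measure, eggcup_a, eggcup_b's own z axis and vertical above 0.6 rad).
It also fails if it takes over 67 s, if anything falls off the work surface, if the arm or the gripper's body presses on something with over 40 N, if the wrist force passes 120 N, or if a joint passes its speed limit or range.

## Robot

A 6-joint arm with a two-finger parallel gripper is mounted at the origin on the work surface. World frame = base frame: x ahead of the robot, y to its left, z up, the work surface at z = 0. Lengths are in mm, angles in rad, forces in N, time in s.
With the tool pointing down it reaches from about 275 to 825 mm from the base axis. Payload 5.2 kg.
Tool frame: the origin (TCP) lies midway between the tips of the shut fingers; the grasp point (between the pads) lies 19 mm behind it (r.pinch_z is the distance from the TCP to the grasp point, in mm); y points along the fingers, x is the direction in which the jaws open and shut, and the axes are right-handed (so a half turn about y gives the same grasp; the last joint's range is limited). The gripper opens to 93 mm and grips with 3 to 60 N. Pads are 15 mm wide; open, the fingers measure 128 mm over their backs; the gripper's body (75 mm by 188 mm) begins 65 mm behind the grasp point.
Start: joints at [1.069, 0.259, 1.535, -0, 1.348, -0.203], TCP at [161.883, 525.641, 218.653] pointing down, gripper open.
Joint ranges: [-3.14, 3.14], [-0.91, 2.08], [0.19, 2.58], [-1.22, 4.36], [0.22, 2.71], [-3.12, 3.12]. Speed limits (rad/s): [2.57, 2.57, 3.14, 3.14, 3.14, 3.14].

## Interface

Orientations are given as a unit quaternion [w, x, y, z].
In Python, from bench import monitor, viewer, r gives the robot as it stands.
- The arm moves only by the tool send_rows, never from a script. Its argument "motion" is a list of rows, each an object of numbers: "wx", "wy", "wz": the turn, a rotation vector about the world's x, y, z scaled (see below); "x", "y", "z": the shift along the world's x, y, z scaled (see below); "fingers": the gripper's target within -1 to 1 (shut at 1, half-way at 0, fully open at -1). A call has exactly 8 rows; each row shifts and turns the pose as measured when the row begins; what a row does not reach is not made up. The controller multiplies each number of a shift by 0.06 m and each number of a turn by 0.12 rad. A row lasts 1/8 s, in which the tool goes at most 62.5 mm and 10.7 degrees, less where a joint would pass 70% of its speed; a pose out of reach is approached as far as the arm can. A call with a number of a shift or a turn outside -1 to 1 is refused whole. A call with a gripper value outside its range is refused whole. The fingers move at their own pace and stop on an object; "newtons" is the grip in N (left out, the last holds). Time passes only in rows, so rows that do not move let the fingers close, or fill a call up. It gives the time, the measured TCP pose, the force and the opening at its end, in the units of the state.
- monitor.sense(): the state, without advancing time (a new reading comes with each control period).
- viewer.camera(name): name is "scene" or "side" or "wrist"; returns a dict with "img" (400x640x3 uint8, red, green, blue), "fovy" (degrees; the focal length in pixels is half the picture's height over the tangent of half this angle, whatever the lens; pixels are square), "cx", "cy" (the principal point, pixels), "origin" and "attitude" of the camera in the world. Camera axes: x right, y up, looking along -z (the intrinsics and any distortion apply to the point x, -y, -z); pixel columns grow to the right and rows downward; lengths in mm; the calibration is good to about 2 mm. The wrist camera is an equidistant fisheye: a pixel r from the principal point sees the ray r / f radians off the axis. A picture is of the moment at which its call begins. There is no depth.
- r.job_done(): hands the job in, once; it reports no verdict.
The state is a dict: "clock": time; "joints": joint angles; "qd": joint speeds; "tau": joint torques, N m; "ee_pos": TCP position; "ee_rot": TCP orientation; "force": force on the tool from outside, world axes, zero at the start; "wrist_torque": the same for the moment, N m; "width": finger opening in mm.
Only numpy, scipy, OpenCV 4.12 (cv2) and the standard library are available. Lean on these libraries where they do the work, as an engineer would, in place of code of your own. Each camera call takes 0.05 s, during which the arm holds its last target.

## Working session

There is one attempt and no reset: what is moved stays moved. The work goes in short steps, Python scripts to look and compute and a tool call to move; the robot and the scene stay as the last step left them, time stands still between calls to the robot, and variables do not carry over. Pictures are saved under pics/ and viewed, and the job is handed in when it is done.

Besides the shell and the picture viewer there is one more tool, called after "Emit:" as name([rows], argument=value, ...), one row to a line, values as JSON. send_rows: Moves the arm, as the interface text tells. Shifts and turns lie within -1 to 1; 1 stands for 0.06 m of shift or 0.12 rad of turn. Its arguments: {"type":"object","properties":{"motion":{"type":"array","items":{"type":"object","properties":{"wx":{"type":"number","minimum":-1,"maximum":1},"wy":{"type":"number","minimum":-1,"maximum":1},"wz":{"type":"number","minimum":-1,"maximum":1},"x":{"type":"number","minimum":-1,"maximum":1},"y":{"type":"number","minimum":-1,"maximum":1},"z":{"type":"number","minimum":-1,"maximum":1},"fingers":{"type":"number"}}}},"newtons":{"type":"number"}},"required":["motion"]}

```bash
ls; mkdir -p pics; python3 - <<'E'
from bench import monitor, viewer, r
import cv2
print(monitor.sense())
for n in ["scene","side","wrist"]:
    c=viewer.camera(n); cv2.imwrite(f"pics/{n}0.png",c["img"][:,:,::-1]); print(n,{k:v for k,v in c.items() if k!="img"})
E
```

```text
pics
{'clock': 0.0, 'joints': array([ 1.06923547e+00,  2.59330475e-01,  1.53604523e+00, -1.52191555e-05,
        1.34798421e+00, -2.02787730e-01]), 'qd': array([-3.28205854e-04,  2.36519851e-05,  1.10747876e-03, -7.88215849e-04,
        1.46766559e-03, -1.64107986e-04]), 'tau': array([ 2.86727527e-04, -4.37316763e+01, -2.84006488e+01,  7.17845187e-02,
        4.13392112e-02, -1.33032222e-04]), 'ee_pos': array([161.60968445, 525.17065446, 217.83963072]), 'ee_rot': array([-0.56857907,  0.56911319,  0.4194514 , -0.42058119]), 'force': array([0.53823403, 0.11482537, 0.62675233]), 'wrist_torque': array([ 0.03184468, -0.03382338,  0.00415827]), 'width': 92.89069416998747}
scene {'fovy': 47.923398878434845, 'cx': 323.3213219827724, 'cy': 197.8838962231922, 'origin': array([ 1105.22825993, -1102.09013233,   857.99531003]), 'attitude': array([0.84354585, 0.48024516, 0.10820985, 0.2146756 ])}
side {'fovy': 51.38165595735911, 'cx': 317.1034061703726, 'cy': 194.5030540523235, 'origin': array([281.88069179, 678.4786865 , 877.562051  ]), 'attitude': array([-0.16906374, -0.07606996,  0.37717644,  0.90739669])}
wrist {'fovy': 65.70646984690485, 'cx': 314.9135467704064, 'cy': 198.47860783452612, 'origin': array([ 98.08993853, 545.76106641, 383.91462289]), 'attitude': array([ 0.79840847, -0.09873281, -0.07220706,  0.58956075])}
```

View pics/scene0.png

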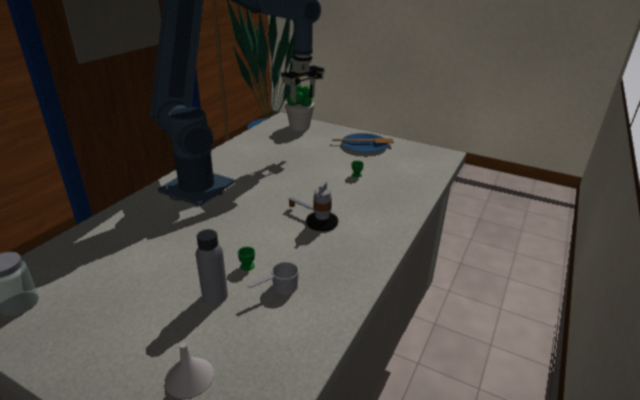

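View pics/side0.png

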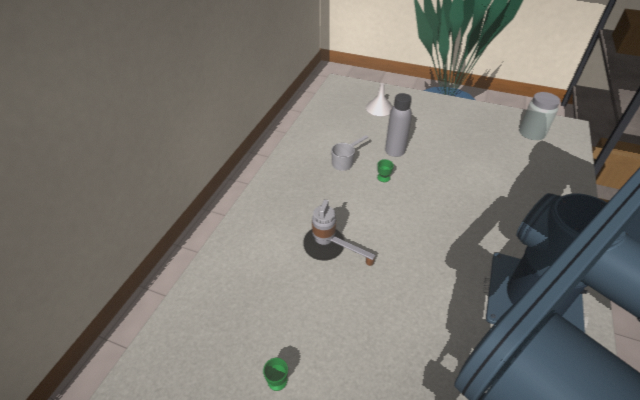

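View pics/wrist0.png

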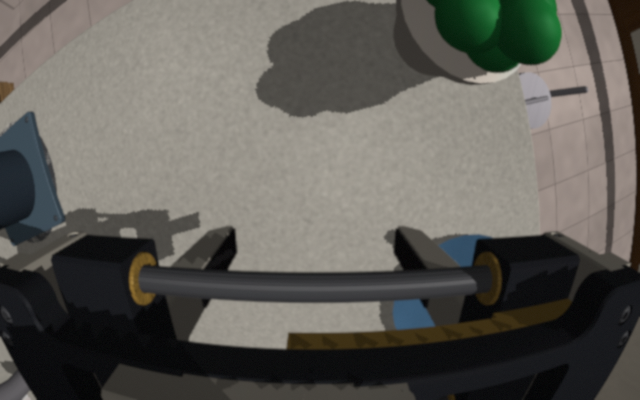

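```bash
cat > h.py <<'E'
import numpy as np, cv2
from scipy.spatial.transform import Rotation as R
def rot(q): return R.from_quat([q[1],q[2],q[3],q[0]])
def f(c): return 200/np.tan(np.radians(c["fovy"])/2)
def ray(c,u,v,fish=False):
    x,y=(u-c["cx"])/f(c),(v-c["cy"])/f(c)
    if fish:
        t=np.hypot(x,y); s=np.sin(t)/t if t>1e-9 else 1; d=np.array([x*s,-y*s,-np.cos(t)])
    else: d=np.array([x,-y,-1.])
    return c["origin"],rot(c["attitude"]).apply(d/np.linalg.norm(d))
def plane(c,u,v,z,fish=False):
    o,d=ray(c,u,v,fish); return o+d*(z-o[2])/d[2]
def proj(c,p,fish=False):
    q=rot(c["attitude"]).inv().apply(np.asarray(p,float)-c["origin"]); x,y,z=q[0],-q[1],-q[2]
    if fish:
        r_=np.hypot(x,y); t=np.arctan2(r_,z); return c["cx"]+f(c)*t*x/r_, c["cy"]+f(c)*t*y/r_
    return c["cx"]+f(c)*x/z, c["cy"]+f(c)*y/z
E
python3 - <<'E'
from bench import viewer
from h import *
import pickle
S={}
for n,b in [("scene",(270,160,110,90)),("side",(280,180,120,100))]:
    c=viewer.camera(n); S[n]=c
    x,y,w,h=b; im=cv2.resize(c["img"][y:y+h,x:x+w,::-1],None,fx=6,fy=6,interpolation=cv2.INTER_CUBIC)
    cv2.imwrite(f"pics/{n}1.png",im)
    hsv=cv2.cvtColor(c["img"],cv2.COLOR_RGB2HSV)
    m=(hsv[...,2]<45).astype(np.uint8); mm=np.zeros_like(m); mm[y:y+h,x:x+w]=m[y:y+h,x:x+w]
    n_,l,st,ce=cv2.connectedComponentsWithStats(mm)
    for i in range(1,n_):
        if st[i,4]>100:
            x0,y0,w0,h0,a=st[i]; print(n,st[i],ce[i])
            cu=x0+w0/2-.5
            for u,v in [(x0-.5,0),(x0+w0-.5,0)]:
                r_=np.where(l[:,int(round(u+ (1 if u<cu else -1)))]==i)[0].mean(); print(plane(c,u,r_,8))
pickle.dump(S,open("S.pkl","wb"))
E
```

```text
scene [305 198  33  34 621] [321.07568438 218.26086957]
[483.96110416 -15.61750643   8.        ]
[574.8981976   50.30471718   8.        ]
```

```bash
python3 -c "
import cv2,numpy as np
a=cv2.imread('pics/scene1.png');b=cv2.imread('pics/side1.png');print(a.shape,b.shape)"
```

```text
(540, 660, 3) (600, 720, 3)
```

View pics/scene1.png

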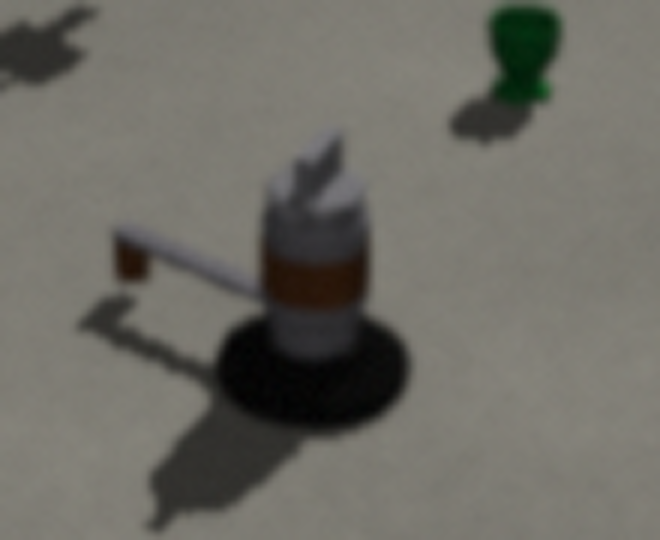

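View pics/side1.png

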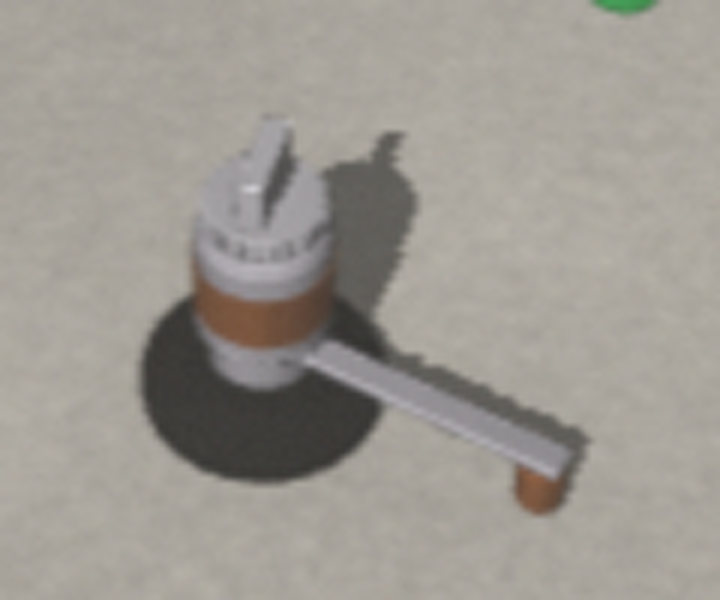

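```bash
python3 - <<'E'
from h import *
import pickle
S=pickle.load(open("S.pkl","rb"))
def P(n,a,b,z):
    o=(270,160) if n=="scene" else (280,180)
    return plane(S[n],o[0]+a/6-.5,o[1]+b/6-.5,z)
print("foot scene",P("scene",313,367,8),P("scene",217,367,8),P("scene",409,367,8))
print("foot side",P("side",264,382,8),P("side",142,382,8),P("side",386,382,8))
a,b=P("side",279,120,150),P("side",253,189,150);print("bar side",a,b,(a+b)/2,np.linalg.norm(a-b),np.degrees(np.arctan2(*(a-b)[1::-1])))
a,b=P("scene",336,133,150),P("scene",298,178,150);print("bar scene",a,b,(a+b)/2,np.linalg.norm(a-b),np.degrees(np.arctan2(*(a-b)[1::-1])))
print("crank tip",P("side",562,465,43), P("scene",113,228,43))
for n,uv in dict(side=[(276,388),(386,180),(395,155),(342,167)],scene=[(357,177),(247,268),(215,300),(285,291)]).items():
    for u,v in uv: print(n,plane(S[n],u,v,0))
E
```

```text
foot scene [528.79902233  22.73680909   8.        ] [481.90312     -4.12397069   8.        ] [575.83618286  49.67849796   8.        ]
foot side [527.17447518  29.70505619   8.        ] [577.68023788  48.96998336   8.        ] [476.73467615  10.46529021   8.        ]
bar side [529.61184905   6.05259727 150.        ] [525.79129493  45.86047502 150.        ] [527.70157199  25.95653614 150.        ] 39.99079600557008 -84.51783878598813
bar scene [529.59451822  41.21058216 150.        ] [534.89561594 -12.13749456 150.        ] [532.24506708  14.5365438  150.        ] 53.61080979577778 95.67474491271427
crank tip [387.22393044  52.69854673  43.        ] [382.84289722  46.66035469  43.        ]
side [487.01314674 409.8209289    0.        ]
side [ 436.4916478  -277.99758797    0.        ]
side [ 4.39685653e+02 -4.06900578e+02 -1.13686838e-13]
side [ 583.92322149 -287.9515564     0.        ]
scene [499.38025738 381.72485412   0.        ]
scene [ 450.01613803 -293.60117222    0.        ]
scene [ 453.94655651 -442.17976927    0.        ]
scene [ 597.99007431 -321.81631603    0.        ]
```

```bash
python3 - <<'E'
from bench import monitor
from h import *
s=monitor.sense(); M=rot(s["ee_rot"]).as_matrix(); print(np.round(M,4)); print("yaw of tool x",np.degrees(np.arctan2(M[1,0],M[0,0])), s["joints"], s["clock"])
E
```

```text
[[ 2.944e-01 -4.000e-04 -9.557e-01]
 [ 9.557e-01 -8.000e-04  2.944e-01]
 [-9.000e-04 -1.000e+00  2.000e-04]]
yaw of tool x 72.88029276951166 [ 1.06917676e+00  2.58996642e-01  1.53549867e+00 -2.62585711e-05
  1.34800141e+00 -2.02818429e-01] 0.25
```

Emit:
send_rows([
  {"x": 0.5, "y": -0.8, "z": 0.1, "wz": -0.8, "fingers": -1},
  {"x": 0.5, "y": -0.8, "z": 0.1, "wz": -0.8, "fingers": -1},
  {"x": 0.5, "y": -0.8, "wz": -0.8, "fingers": -1},
  {"x": 0.6, "y": -0.8, "wz": -0.8, "fingers": -1},
  {"x": 0.6, "y": -0.8, "wz": -0.8, "fingers": -1},
  {"x": 0.6, "y": -0.8, "wz": -0.8, "fingers": -1},
  {"x": 0.6, "y": -0.8, "wz": -0.8, "fingers": -1},
  {"x": 0.6, "y": -0.8, "wz": -0.8, "fingers": -1},
], newtons=20)

```text
invalid input
```

Emit:
send_rows([
  {"x": 0.5, "y": -0.8, "z": 0.1, "wx": 0, "wy": 0, "wz": -0.8, "fingers": -1},
  {"x": 0.5, "y": -0.8, "z": 0.1, "wx": 0, "wy": 0, "wz": -0.8, "fingers": -1},
  {"x": 0.5, "y": -0.8, "z": 0, "wx": 0, "wy": 0, "wz": -0.8, "fingers": -1},
  {"x": 0.6, "y": -0.8, "z": 0, "wx": 0, "wy": 0, "wz": -0.8, "fingers": -1},
  {"x": 0.6, "y": -0.8, "z": 0, "wx": 0, "wy": 0, "wz": -0.8, "fingers": -1},
  {"x": 0.6, "y": -0.8, "z": 0, "wx": 0, "wy": 0, "wz": -0.8, "fingers": -1},
  {"x": 0.6, "y": -0.8, "z": 0, "wx": 0, "wy": 0, "wz": -0.8, "fingers": -1},
  {"x": 0.6, "y": -0.8, "z": 0, "wx": 0, "wy": 0, "wz": -0.8, "fingers": -1},
], newtons=20)

```text
clock: 1.25
ee_pos: [435.7, 132.4, 230.6]
ee_rot: [0.686, -0.686, -0.172, 0.17]
force: [0.1, 0.1, -0.4]
width: 93.0
```

Emit:
send_rows([
  {"x": 0.38, "y": -0.45, "z": 0, "wx": 0, "wy": 0, "wz": -0.82, "fingers": -1},
  {"x": 0.38, "y": -0.45, "z": 0, "wx": 0, "wy": 0, "wz": -0.82, "fingers": -1},
  {"x": 0.38, "y": -0.45, "z": 0, "wx": 0, "wy": 0, "wz": -0.82, "fingers": -1},
  {"x": 0.38, "y": -0.45, "z": 0, "wx": 0, "wy": 0, "wz": -0.82, "fingers": -1},
  {"x": 0, "y": 0, "z": 0, "wx": 0, "wy": 0, "wz": 0, "fingers": -1},
  {"x": 0, "y": 0, "z": 0, "wx": 0, "wy": 0, "wz": 0, "fingers": -1},
  {"x": 0, "y": 0, "z": 0, "wx": 0, "wy": 0, "wz": 0, "fingers": -1},
  {"x": 0, "y": 0, "z": 0, "wx": 0, "wy": 0, "wz": 0, "fingers": -1},
])

```text
clock: 2.25
ee_pos: [529.8, 17.7, 229.8]
ee_rot: [0.707, -0.707, -0.028, 0.026]
force: [0.2, 0.2, 0.5]
width: 93.1
```

```bash
cat >> h.py <<'E'
def st():
    from bench import monitor
    s=monitor.sense(); M=rot(s["ee_rot"]).as_matrix()
    print("t",s["clock"],"pos",np.round(s["ee_pos"],1),"yaw",round(np.degrees(np.arctan2(M[1,0],M[0,0])),2),"j1-j6",round(np.degrees(s["joints"][0]-s["joints"][5]),2),"app",np.round(M[:,1],3),"F",np.round(s["force"],2),"T",np.round(s["wrist_torque"],3),"tau6",round(s["tau"][5],3),"w",round(s["width"],1),"j6",round(s["joints"][5],3))
    return s
E
python3 - <<'E'
from bench import viewer
from h import *
import pickle
st()
c=viewer.camera("wrist"); pickle.dump(c,open("w.pkl","wb")); cv2.imwrite("pics/wrist2.png",c["img"][:,:,::-1])
for z in(8,150): print(proj(c,[528,26,z],True))
E
```

```text
t 2.25 pos [529.8  17.7 229.8] yaw 4.4 j1-j6 4.41 app [ 0.002  0.    -1.   ] F [0.24 0.16 0.5 ] T [-0.037  0.046  0.019] tau6 0.0 w 93.1 j6 -0.254
(np.float64(313.34110214443604), np.float64(169.43273784960365))
(np.float64(312.81391134168825), np.float64(195.7189565927316))
```

View pics/wrist2.png

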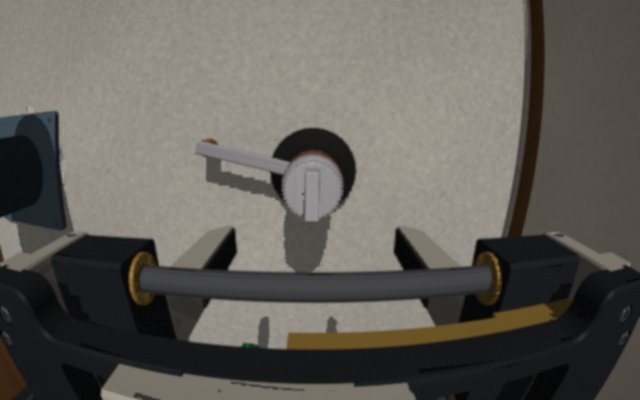

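```bash
python3 - <<'E'
from h import *
import pickle
c=pickle.load(open("w.pkl","rb"))
im=cv2.resize(c["img"][120:240,260:370,::-1],None,fx=5,fy=5,interpolation=cv2.INTER_CUBIC); cv2.imwrite("pics/wz.png",im)
E
```

```text
(no output)
```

View pics/wz.png

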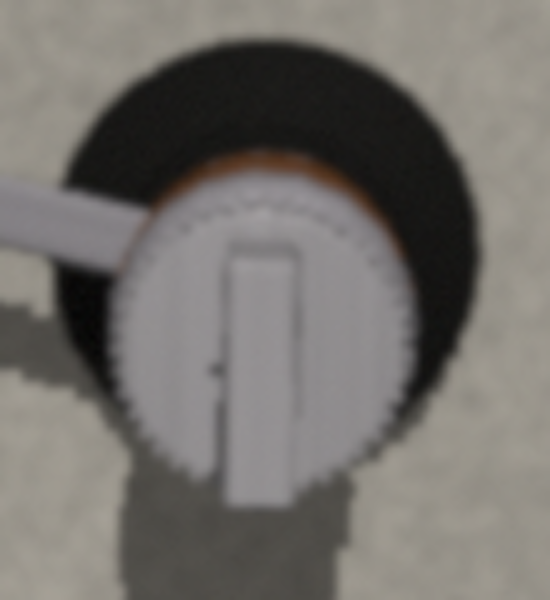

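```bash
python3 - <<'E'
from h import *
import pickle
c=pickle.load(open("w.pkl","rb"))
Q=lambda a,b,z: plane(c,260+a/5-.4,120+b/5-.4,z,True)
p=[Q(a,b,150) for a,b in [(228,252),(297,252),(225,506),(292,506)]]
for q in p: print(q)
print("ctr",np.mean(p,0)); d=(p[0]+p[1]-p[2]-p[3])/2; print(np.linalg.norm(d),np.linalg.norm(p[0]-p[1]),np.degrees(np.arctan2(d[1],d[0])))
a,b=Q(107,335,124),Q(418,335,124);print("disc",(a+b)/2,np.linalg.norm(a-b))
a,b=Q(57,255,8),Q(480,255,8);print("foot",(a+b)/2,np.linalg.norm(a-b))
t=Q(262,40,8);print("foot top",t)
E
```

```text
[520.31269638  46.69720832 150.        ]
[531.34806325  47.53680004 150.        ]
[522.77627494   4.00791647 150.        ]
[533.92849476   4.86556162 150.        ]
ctr [527.09138233  25.77687161 150.        ]
42.75471367272802 11.067259654751496 93.38171310435912
disc [527.0570228   28.11718049 124.        ] 55.943765146012204
foot [528.02109087  24.72519089   8.        ] 107.724809654824
foot top [522.32356472  78.54945761   8.        ]
```

Emit:
send_rows([
  {"x": -0.04, "y": 0.13, "z": -0.1, "wx": 0, "wy": 0, "wz": 0, "fingers": -1},
  {"x": 0, "y": 0, "z": -0.3, "wx": 0, "wy": 0, "wz": 0, "fingers": -1},
  {"x": 0, "y": 0, "z": -0.3, "wx": 0, "wy": 0, "wz": 0, "fingers": -1},
  {"x": 0, "y": 0, "z": -0.3, "wx": 0, "wy": 0, "wz": 0, "fingers": -1},
  {"x": 0, "y": 0, "z": -0.3, "wx": 0, "wy": 0, "wz": 0, "fingers": -1},
  {"x": 0, "y": 0, "z": -0.1, "wx": 0, "wy": 0, "wz": 0, "fingers": -1},
  {"x": 0, "y": 0, "z": 0, "wx": 0, "wy": 0, "wz": 0, "fingers": -1},
  {"x": 0, "y": 0, "z": 0, "wx": 0, "wy": 0, "wz": 0, "fingers": -1},
])

```text
clock: 3.3
ee_pos: [525.3, 30.9, 143.5]
ee_rot: [0.707, -0.706, -0.03, 0.028]
force: [-0.6, -0.5, 0.0]
width: 93.1
```

```bash
python3 - <<'E'
from bench import viewer
from h import *
import pickle
st();st()
c=viewer.camera("wrist"); pickle.dump(c,open("w.pkl","wb")); cv2.imwrite("pics/wrist3.png",c["img"][:,:,::-1])
c=viewer.camera("side"); cv2.imwrite("pics/side3.png",cv2.resize(c["img"][100:300,220:440,::-1],None,fx=3,fy=3))
E
```

```text
t 3.3 pos [525.3  30.9 143.5] yaw 4.67 j1-j6 4.72 app [ 0.003  0.001 -1.   ] F [-0.58 -0.46  0.03] T [-0.085  0.079 -0.034] tau6 0.0 w 93.1 j6 -0.237
t 3.3 pos [525.3  30.9 143.5] yaw 4.67 j1-j6 4.72 app [ 0.003  0.001 -1.   ] F [-0.58 -0.46  0.03] T [-0.085  0.079 -0.034] tau6 0.0 w 93.1 j6 -0.237
```

View pics/wrist3.png

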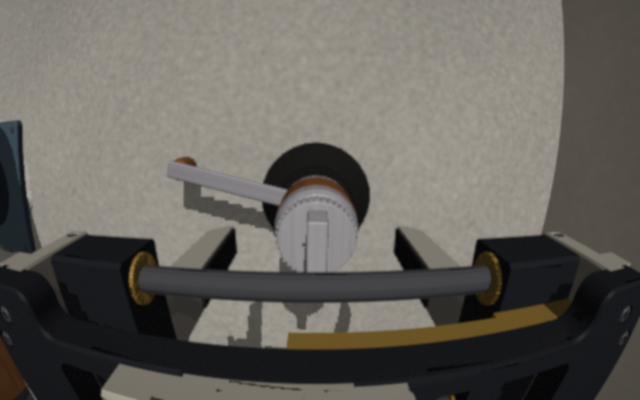

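View pics/side3.png

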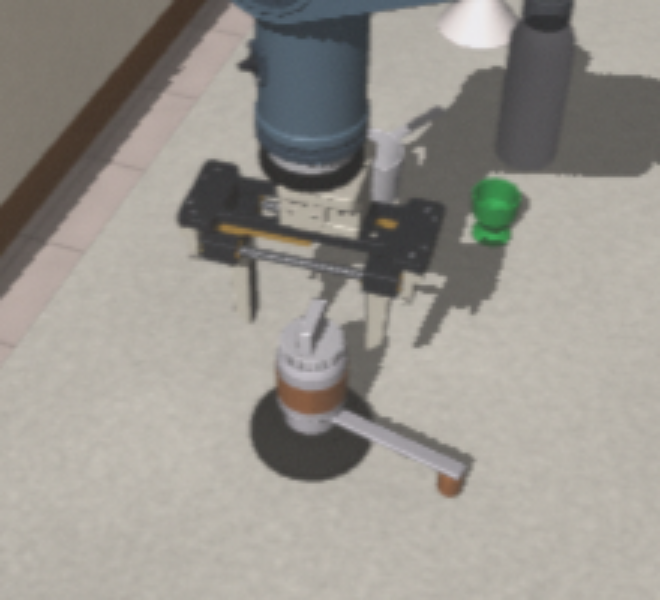

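```bash
python3 - <<'E'
from h import *
import pickle
c=pickle.load(open("w.pkl","rb"))
im=cv2.resize(c["img"][180:290,260:370,::-1],None,fx=5,fy=5,interpolation=cv2.INTER_CUBIC); cv2.imwrite("pics/wz3.png",im)
print(c["origin"])
E
```

```text
[519.6591244   98.11562279 309.52717698]
```

View pics/wz3.png

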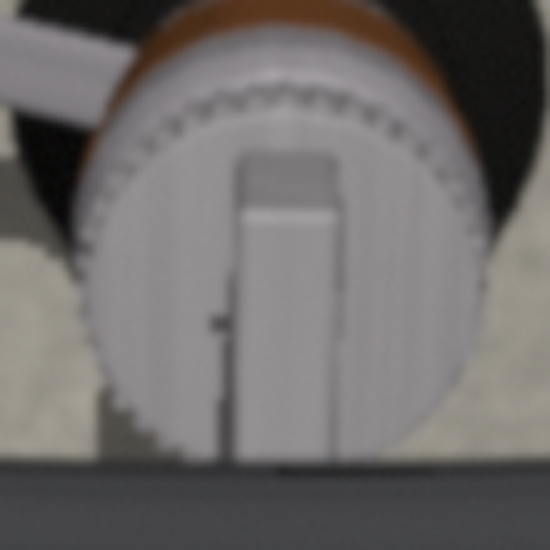

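```bash
python3 - <<'E'
from h import *
import pickle
c=pickle.load(open("w.pkl","rb"))
Q=lambda a,b,z: plane(c,260+a/5-.4,180+b/5-.4,z,True)
p=[Q(a,b,150) for a,b in [(241,210),(338,210),(236,455),(335,455)]]
for q in p: print(q)
d=p[0]+p[1]-p[2]-p[3]; print(np.degrees(np.arctan2(d[1],d[0])))
a,b=Q(84,320,124),Q(488,320,124);print("disc",(a+b)/2,np.linalg.norm(a-b))
st()
E
```

```text
[520.66384975  45.34259002 150.        ]
[531.1491301   46.18207121 150.        ]
[522.28499059  15.57337383 150.        ]
[533.63294247  16.4679198  150.        ]
93.94772859847092
disc [527.78059319  22.08125116 124.        ] 52.464758787995244
t 3.4 pos [525.4  30.8 143.6] yaw 4.67 j1-j6 4.71 app [ 0.004  0.001 -1.   ] F [-0.04  0.25  0.34] T [-0.06   0.091 -0.055] tau6 0.003 w 92.9 j6 -0.237
```

Emit:
send_rows([
  {"x": 0.03, "y": -0.09, "z": 0, "wx": 0, "wy": 0, "wz": 0, "fingers": -1},
  {"x": 0, "y": 0, "z": -0.08, "wx": 0, "wy": 0, "wz": 0, "fingers": -1},
  {"x": 0, "y": 0, "z": -0.08, "wx": 0, "wy": 0, "wz": 0, "fingers": -1},
  {"x": 0, "y": 0, "z": -0.07, "wx": 0, "wy": 0, "wz": 0, "fingers": -1},
  {"x": 0, "y": 0, "z": 0, "wx": 0, "wy": 0, "wz": 0, "fingers": -1},
  {"x": 0, "y": 0, "z": 0, "wx": 0, "wy": 0, "wz": 0, "fingers": -1},
  {"x": 0, "y": 0, "z": 0, "wx": 0, "wy": 0, "wz": 0, "fingers": -1},
  {"x": 0, "y": 0, "z": 0, "wx": 0, "wy": 0, "wz": 0, "fingers": -1},
])

```text
clock: 4.4
ee_pos: [527.8, 24.8, 129.5]
ee_rot: [0.707, -0.706, -0.03, 0.027]
force: [0.9, 1.0, 0.3]
width: 93.6
```

```bash
python3 -c "
from h import *
st()"
```

```text
t 4.4 pos [527.8  24.8 129.5] yaw 4.64 j1-j6 4.69 app [ 0.005  0.001 -1.   ] F [0.94 1.02 0.32] T [-0.076 -0.02  -0.047] tau6 0.0 w 93.6 j6 -0.248
```

Emit:
send_rows([
  {"x": 0, "y": 0, "z": 0, "wx": 0, "wy": 0, "wz": 0, "fingers": 1},
  {"x": 0, "y": 0, "z": 0, "wx": 0, "wy": 0, "wz": 0, "fingers": 1},
  {"x": 0, "y": 0, "z": 0, "wx": 0, "wy": 0, "wz": 0, "fingers": 1},
  {"x": 0, "y": 0, "z": 0, "wx": 0, "wy": 0, "wz": 0, "fingers": 1},
  {"x": 0, "y": 0, "z": 0, "wx": 0, "wy": 0, "wz": 0, "fingers": 1},
  {"x": 0, "y": 0, "z": 0, "wx": 0, "wy": 0, "wz": 0, "fingers": 1},
  {"x": 0, "y": 0, "z": 0, "wx": 0, "wy": 0, "wz": 0, "fingers": 1},
  {"x": 0, "y": 0, "z": 0, "wx": 0, "wy": 0, "wz": 0, "fingers": 1},
], newtons=15)

```text
clock: 5.4
ee_pos: [528.0, 24.7, 129.8]
ee_rot: [0.707, -0.706, -0.031, 0.027]
force: [0.5, -0.3, -0.2]
width: 18.0
```

```bash
python3 -c "
from h import *
st()
from bench import viewer
c=viewer.camera('wrist'); cv2.imwrite('pics/wrist4.png',c['img'][:,:,::-1]); st()"
```

```text
t 5.4 pos [528.   24.7 129.8] yaw 4.64 j1-j6 4.69 app [ 0.006  0.001 -1.   ] F [ 0.51 -0.28 -0.23] T [-0.046  0.001 -0.041] tau6 0.001 w 18.0 j6 -0.247
t 5.45 pos [527.8  24.8 129.7] yaw 4.65 j1-j6 4.69 app [ 0.005  0.001 -1.   ] F [-5.58 -1.45  1.05] T [-0.21   1.13  -0.061] tau6 -0.02 w 13.7 j6 -0.248
```

View pics/wrist4.png

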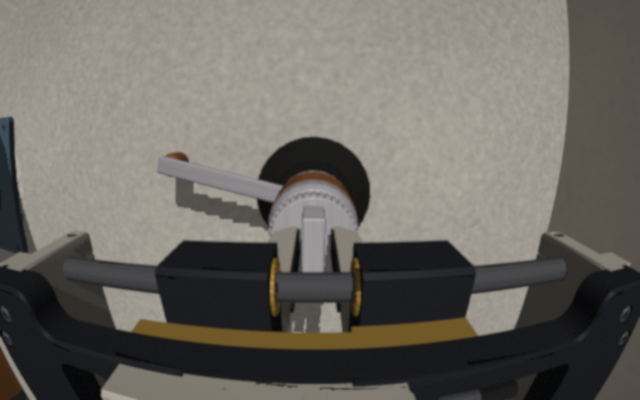

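Emit:
send_rows([
  {"x": -0.01, "y": 0, "z": 0, "wx": 0, "wy": 0, "wz": 0, "fingers": 1},
  {"x": 0, "y": 0, "z": 0, "wx": 0, "wy": 0, "wz": 0, "fingers": 1},
  {"x": 0, "y": 0, "z": 0, "wx": 0, "wy": 0, "wz": 0, "fingers": 1},
  {"x": 0, "y": 0, "z": 0, "wx": 0, "wy": 0, "wz": 0, "fingers": 1},
  {"x": 0, "y": 0, "z": 0, "wx": 0, "wy": 0, "wz": 0, "fingers": 1},
  {"x": 0, "y": 0, "z": 0, "wx": 0, "wy": 0, "wz": 0, "fingers": 1},
  {"x": 0, "y": 0, "z": 0, "wx": 0, "wy": 0, "wz": 0, "fingers": 1},
  {"x": 0, "y": 0, "z": 0, "wx": 0, "wy": 0, "wz": 0, "fingers": 1},
])

```text
clock: 6.45
ee_pos: [526.7, 24.6, 129.7]
ee_rot: [0.707, -0.706, -0.03, 0.027]
force: [-1.6, -0.7, 1.2]
width: 11.9
```

```bash
python3 -c "
from h import *
st()"
```

```text
t 6.45 pos [526.7  24.6 129.7] yaw 4.64 j1-j6 4.68 app [ 0.004  0.001 -1.   ] F [-1.65 -0.69  1.2 ] T [-0.109  0.321 -0.041] tau6 -0.038 w 11.9 j6 -0.248
```

Emit:
send_rows([
  {"x": 0, "y": 0, "z": 0, "wx": 0, "wy": 0, "wz": -0.4, "fingers": 1},
  {"x": 0, "y": 0, "z": 0, "wx": 0, "wy": 0, "wz": -0.4, "fingers": 1},
  {"x": 0, "y": 0, "z": 0, "wx": 0, "wy": 0, "wz": -0.4, "fingers": 1},
  {"x": 0, "y": 0, "z": 0, "wx": 0, "wy": 0, "wz": -0.4, "fingers": 1},
  {"x": 0, "y": 0, "z": 0, "wx": 0, "wy": 0, "wz": -0.4, "fingers": 1},
  {"x": 0, "y": 0, "z": 0, "wx": 0, "wy": 0, "wz": -0.4, "fingers": 1},
  {"x": 0, "y": 0, "z": 0, "wx": 0, "wy": 0, "wz": 0, "fingers": 1},
  {"x": 0, "y": 0, "z": 0, "wx": 0, "wy": 0, "wz": 0, "fingers": 1},
])

```text
clock: 7.45
ee_pos: [527.0, 24.6, 129.8]
ee_rot: [-0.703, 0.703, -0.074, 0.077]
force: [-1.1, -0.4, 0.7]
width: 12.0
```

```bash
python3 -c "
from h import *
st()"
```

```text
t 7.45 pos [527.   24.6 129.8] yaw -12.27 j1-j6 -12.27 app [ 0.005 -0.001 -1.   ] F [-1.15 -0.39  0.66] T [-0.116  0.315 -0.025] tau6 0.015 w 12.0 j6 0.049
```

Emit:
send_rows([
  {"x": 0, "y": 0, "z": 0, "wx": 0, "wy": 0, "wz": -0.9, "fingers": 1},
  {"x": 0, "y": 0, "z": 0, "wx": 0, "wy": 0, "wz": -0.9, "fingers": 1},
  {"x": 0, "y": 0, "z": 0, "wx": 0, "wy": 0, "wz": -0.9, "fingers": 1},
  {"x": 0, "y": 0, "z": 0, "wx": 0, "wy": 0, "wz": -0.9, "fingers": 1},
  {"x": 0, "y": 0, "z": 0, "wx": 0, "wy": 0, "wz": -0.9, "fingers": 1},
  {"x": 0, "y": 0, "z": 0, "wx": 0, "wy": 0, "wz": -0.9, "fingers": 1},
  {"x": 0, "y": 0, "z": 0, "wx": 0, "wy": 0, "wz": -0.5, "fingers": 1},
  {"x": 0, "y": 0, "z": 0, "wx": 0, "wy": 0, "wz": 0, "fingers": 1},
])

```text
clock: 8.45
ee_pos: [527.4, 24.3, 129.8]
ee_rot: [-0.63, 0.632, -0.318, 0.322]
force: [-0.9, -1.4, 1.4]
width: 11.3
```

```bash
python3 -c "
from h import *
st()"
```

```text
t 8.45 pos [527.4  24.3 129.8] yaw -53.77 j1-j6 -53.88 app [ 0.004 -0.005 -1.   ] F [-0.86 -1.38  1.45] T [-0.077  0.401 -0.074] tau6 0.286 w 11.3 j6 0.778
```

Emit:
send_rows([
  {"x": 0, "y": 0, "z": 0, "wx": 0, "wy": 0, "wz": -0.8, "fingers": 1},
  {"x": 0, "y": 0, "z": 0, "wx": 0, "wy": 0, "wz": -0.8, "fingers": 1},
  {"x": 0, "y": 0, "z": 0, "wx": 0, "wy": 0, "wz": -0.8, "fingers": 1},
  {"x": 0, "y": 0, "z": 0, "wx": 0, "wy": 0, "wz": -0.8, "fingers": 1},
  {"x": 0, "y": 0, "z": 0, "wx": 0, "wy": 0, "wz": -0.5, "fingers": 1},
  {"x": 0, "y": 0, "z": 0, "wx": 0, "wy": 0, "wz": 0, "fingers": 1},
  {"x": 0, "y": 0, "z": 0, "wx": 0, "wy": 0, "wz": 0, "fingers": 1},
  {"x": 0, "y": 0, "z": 0, "wx": 0, "wy": 0, "wz": 0, "fingers": 1},
])

```text
clock: 9.45
ee_pos: [527.5, 24.1, 129.8]
ee_rot: [-0.544, 0.547, -0.448, 0.452]
force: [-1.4, -1.4, -0.2]
width: 11.7
```

```bash
python3 -c "
from h import *
st()"
```

```text
t 9.45 pos [527.5  24.1 129.8] yaw -79.12 j1-j6 -79.28 app [ 0.002 -0.006 -1.   ] F [-1.43 -1.36 -0.21] T [-0.068  0.386 -0.018] tau6 0.024 w 11.7 j6 1.222
```

Emit:
send_rows([
  {"x": 0, "y": 0, "z": 0, "wx": 0, "wy": 0, "wz": -0.3, "fingers": 1},
  {"x": 0, "y": 0, "z": 0, "wx": 0, "wy": 0, "wz": -0.3, "fingers": 1},
  {"x": 0, "y": 0, "z": 0, "wx": 0, "wy": 0, "wz": -0.25, "fingers": 1},
  {"x": 0, "y": 0, "z": 0, "wx": 0, "wy": 0, "wz": -0.15, "fingers": 1},
  {"x": 0, "y": 0, "z": 0, "wx": 0, "wy": 0, "wz": -0.15, "fingers": 1},
  {"x": 0, "y": 0, "z": 0, "wx": 0, "wy": 0, "wz": -0.15, "fingers": 1},
  {"x": 0, "y": 0, "z": 0, "wx": 0, "wy": 0, "wz": 0, "fingers": 1},
  {"x": 0, "y": 0, "z": 0, "wx": 0, "wy": 0, "wz": 0, "fingers": 1},
])

```text
clock: 10.45
ee_pos: [527.5, 23.9, 129.8]
ee_rot: [-0.504, 0.507, -0.492, 0.496]
force: [-1.8, -0.3, 1.3]
width: 11.9
```

```bash
python3 -c "
from h import *
st()"
```

```text
t 10.45 pos [527.5  23.9 129.8] yaw -88.64 j1-j6 -88.82 app [ 0.    -0.007 -1.   ] F [-1.8  -0.28  1.34] T [-0.112  0.3    0.017] tau6 -0.013 w 11.9 j6 1.389
```

Emit:
send_rows([
  {"x": 0, "y": 0, "z": 0, "wx": 0, "wy": 0, "wz": -0.6, "fingers": 1},
  {"x": 0, "y": 0, "z": 0, "wx": 0, "wy": 0, "wz": -0.6, "fingers": 1},
  {"x": 0, "y": 0, "z": 0, "wx": 0, "wy": 0, "wz": -0.6, "fingers": 1},
  {"x": 0, "y": 0, "z": 0, "wx": 0, "wy": 0, "wz": -0.3, "fingers": 1},
  {"x": 0, "y": 0, "z": 0, "wx": 0, "wy": 0, "wz": -0.2, "fingers": 1},
  {"x": 0, "y": 0, "z": 0, "wx": 0, "wy": 0, "wz": -0.2, "fingers": 1},
  {"x": 0, "y": 0, "z": 0, "wx": 0, "wy": 0, "wz": 0, "fingers": 1},
  {"x": 0, "y": 0, "z": 0, "wx": 0, "wy": 0, "wz": 0, "fingers": 1},
])

```text
clock: 11.45
ee_pos: [527.5, 23.7, 129.8]
ee_rot: [-0.422, 0.426, -0.564, 0.568]
force: [-1.7, -0.3, 1.2]
width: 12.0
```

```bash
python3 -c "
from h import *
st()"
```

```text
t 11.45 pos [527.5  23.7 129.8] yaw -106.34 j1-j6 -106.53 app [-0.002 -0.007 -1.   ] F [-1.69 -0.33  1.21] T [-0.075  0.389 -0.019] tau6 -0.012 w 12.0 j6 1.698
```

Emit:
send_rows([
  {"x": 0, "y": 0, "z": 0, "wx": 0, "wy": 0, "wz": -0.6, "fingers": 1},
  {"x": 0, "y": 0, "z": 0, "wx": 0, "wy": 0, "wz": -0.6, "fingers": 1},
  {"x": 0, "y": 0, "z": 0, "wx": 0, "wy": 0, "wz": -0.6, "fingers": 1},
  {"x": 0, "y": 0, "z": 0, "wx": 0, "wy": 0, "wz": -0.35, "fingers": 1},
  {"x": 0, "y": 0, "z": 0, "wx": 0, "wy": 0, "wz": -0.2, "fingers": 1},
  {"x": 0, "y": 0, "z": 0, "wx": 0, "wy": 0, "wz": -0.2, "fingers": 1},
  {"x": 0, "y": 0, "z": 0, "wx": 0, "wy": 0, "wz": 0, "fingers": 1},
  {"x": 0, "y": 0, "z": 0, "wx": 0, "wy": 0, "wz": 0, "fingers": 1},
])

```text
clock: 12.45
ee_pos: [527.4, 23.5, 129.8]
ee_rot: [-0.328, 0.333, -0.624, 0.627]
force: [-0.8, -1.0, 1.0]
width: 11.9
```

```bash
python3 -c "
from h import *
st()
from bench import viewer
c=viewer.camera('wrist'); cv2.imwrite('pics/wrist5.png',c['img'][:,:,::-1]);st()"
```

```text
t 12.45 pos [527.4  23.5 129.8] yaw -124.32 j1-j6 -124.51 app [-0.004 -0.007 -1.   ] F [-0.82 -1.    1.  ] T [-0.079  0.393  0.055] tau6 -0.013 w 11.9 j6 2.011
t 12.5 pos [527.4  23.5 129.8] yaw -124.32 j1-j6 -124.51 app [-0.004 -0.007 -1.   ] F [-1.52 -0.59  1.4 ] T [-0.105  0.363 -0.062] tau6 -0.022 w 11.9 j6 2.011
```

View pics/wrist5.png

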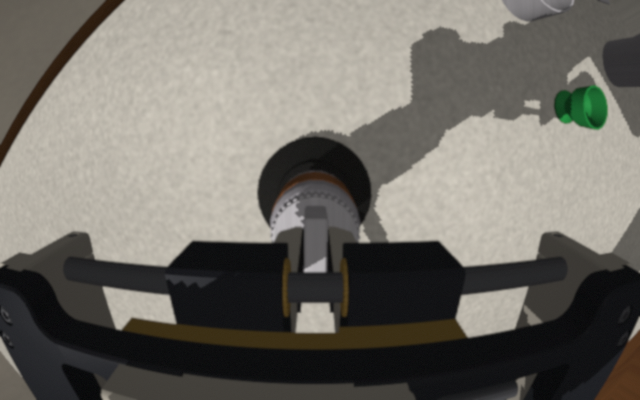

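Emit:
send_rows([
  {"x": 0, "y": 0, "z": 0, "wx": 0, "wy": 0, "wz": -0.5, "fingers": 1},
  {"x": 0, "y": 0, "z": 0, "wx": 0, "wy": 0, "wz": -0.5, "fingers": 1},
  {"x": 0, "y": 0, "z": 0, "wx": 0, "wy": 0, "wz": -0.4, "fingers": 1},
  {"x": 0, "y": 0, "z": 0, "wx": 0, "wy": 0, "wz": -0.25, "fingers": 1},
  {"x": 0, "y": 0, "z": 0, "wx": 0, "wy": 0, "wz": -0.15, "fingers": 1},
  {"x": 0, "y": 0, "z": 0, "wx": 0, "wy": 0, "wz": -0.1, "fingers": 1},
  {"x": 0, "y": 0, "z": 0, "wx": 0, "wy": 0, "wz": 0, "fingers": 1},
  {"x": 0, "y": 0, "z": 0, "wx": 0, "wy": 0, "wz": 0, "fingers": 1},
])

```text
clock: 13.5
ee_pos: [527.4, 23.3, 129.8]
ee_rot: [-0.253, 0.258, -0.658, 0.661]
force: [-1.7, -1.8, 1.0]
width: 12.3
```

```bash
python3 -c "
from h import *
st()"
```

```text
t 13.5 pos [527.4  23.3 129.8] yaw -137.6 j1-j6 -137.79 app [-0.005 -0.006 -1.   ] F [-1.75 -1.76  0.99] T [-0.03   0.263  0.283] tau6 0.332 w 12.3 j6 2.243
```

```bash
python3 -c "
from h import *
from bench import viewer
for i in range(3):
    c=viewer.camera('wrist');st()
cv2.imwrite('pics/wrist6.png',c['img'][:,:,::-1])
cv2.imwrite('pics/wz6.png',cv2.resize(c['img'][180:290,260:370,::-1],None,fx=5,fy=5,interpolation=cv2.INTER_CUBIC))"
```

```text
t 13.55 pos [527.4  23.3 129.7] yaw -137.61 j1-j6 -137.8 app [-0.005 -0.006 -1.   ] F [-2.26 -0.8   0.76] T [-0.06   0.316  0.334] tau6 0.326 w 12.2 j6 2.243
t 13.6 pos [527.4  23.3 129.8] yaw -137.61 j1-j6 -137.8 app [-0.005 -0.006 -1.   ] F [-0.86 -1.08  0.37] T [-0.066  0.358  0.267] tau6 0.323 w 12.4 j6 2.243
t 13.65 pos [527.4  23.3 129.8] yaw -137.61 j1-j6 -137.8 app [-0.005 -0.006 -1.   ] F [-1.57 -0.43  0.96] T [-0.101  0.329  0.332] tau6 0.324 w 12.3 j6 2.243
```

View pics/wz6.png

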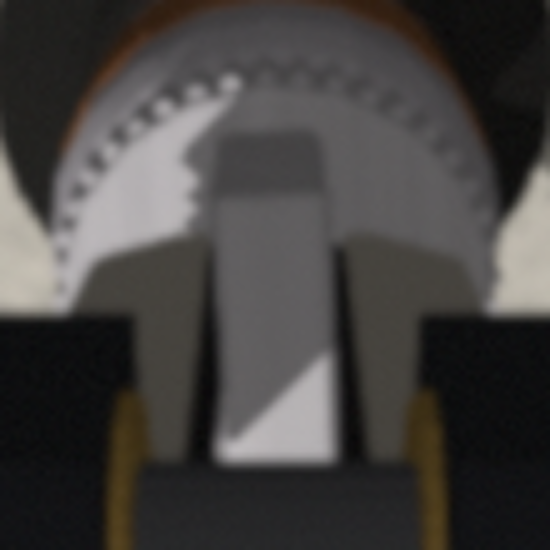

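Emit:
send_rows([
  {"x": 0, "y": 0, "z": 0, "wx": 0, "wy": 0, "wz": 0.1, "fingers": 1},
  {"x": 0, "y": 0, "z": 0, "wx": 0, "wy": 0, "wz": 0.1, "fingers": 1},
  {"x": 0, "y": 0, "z": 0, "wx": 0, "wy": 0, "wz": 0.1, "fingers": 1},
  {"x": 0, "y": 0, "z": 0, "wx": 0, "wy": 0, "wz": 0, "fingers": 1},
  {"x": 0, "y": 0, "z": 0, "wx": 0, "wy": 0, "wz": 0, "fingers": 1},
  {"x": 0, "y": 0, "z": 0, "wx": 0, "wy": 0, "wz": 0, "fingers": 1},
  {"x": 0, "y": 0, "z": 0, "wx": 0, "wy": 0, "wz": 0, "fingers": 1},
  {"x": 0, "y": 0, "z": 0, "wx": 0, "wy": 0, "wz": 0, "fingers": 1},
])

```text
clock: 14.65
ee_pos: [527.4, 23.4, 129.8]
ee_rot: [-0.266, 0.271, -0.653, 0.656]
force: [-0.5, -0.4, 0.9]
width: 12.1
```

```bash
cat >> h.py <<'E'
def look(n,k=2):
    from bench import viewer
    import pickle
    st()
    for i in range(k):
        c=viewer.camera('wrist'); st()
    pickle.dump(c,open(n+".pkl","wb"))
    cv2.imwrite(f'pics/{n}.png',cv2.resize(c['img'][180:290,260:370,::-1],None,fx=5,fy=5,interpolation=cv2.INTER_CUBIC))
E
python3 -c "
from h import *
look('a7')"
```

```text
t 14.65 pos [527.4  23.4 129.8] yaw -135.42 j1-j6 -135.6 app [-0.005 -0.006 -1.   ] F [-0.46 -0.36  0.91] T [-0.124  0.318  0.275] tau6 0.247 w 12.1 j6 2.205
t 14.7 pos [527.4  23.4 129.8] yaw -135.42 j1-j6 -135.61 app [-0.005 -0.006 -1.   ] F [-0.79 -0.63  1.16] T [-0.071  0.341  0.258] tau6 0.248 w 11.9 j6 2.205
t 14.75 pos [527.5  23.3 129.8] yaw -135.42 j1-j6 -135.61 app [-0.005 -0.006 -1.   ] F [-1.86 -1.04 -0.13] T [-0.086  0.371  0.239] tau6 0.248 w 12.4 j6 2.205
```

View pics/a7.png

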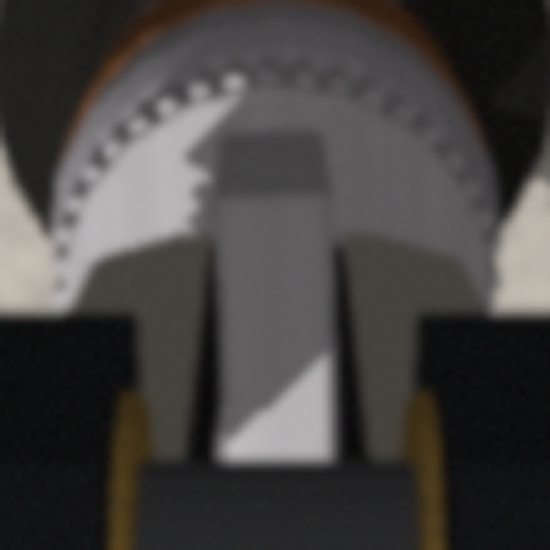

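Emit:
send_rows([
  {"x": 0, "y": 0, "z": 0, "wx": 0, "wy": 0, "wz": 0.1, "fingers": 1},
  {"x": 0, "y": 0, "z": 0, "wx": 0, "wy": 0, "wz": 0.1, "fingers": 1},
  {"x": 0, "y": 0, "z": 0, "wx": 0, "wy": 0, "wz": 0.1, "fingers": 1},
  {"x": 0, "y": 0, "z": 0, "wx": 0, "wy": 0, "wz": 0, "fingers": 1},
  {"x": 0, "y": 0, "z": 0, "wx": 0, "wy": 0, "wz": 0, "fingers": 1},
  {"x": 0, "y": 0, "z": 0, "wx": 0, "wy": 0, "wz": 0, "fingers": 1},
  {"x": 0, "y": 0, "z": 0, "wx": 0, "wy": 0, "wz": 0, "fingers": 1},
  {"x": 0, "y": 0, "z": 0, "wx": 0, "wy": 0, "wz": 0, "fingers": 1},
])

```text
clock: 15.75
ee_pos: [527.5, 23.3, 129.8]
ee_rot: [-0.278, 0.283, -0.648, 0.65]
force: [-1.4, -1.4, 0.2]
width: 11.7
```

```bash
python3 -c "
from h import *
look('a8',1)"
```

```text
t 15.75 pos [527.5  23.3 129.8] yaw -133.23 j1-j6 -133.42 app [-0.005 -0.006 -1.   ] F [-1.43 -1.38  0.17] T [-0.122  0.261  0.197] tau6 0.161 w 11.7 j6 2.166
t 15.8 pos [527.5  23.3 129.8] yaw -133.23 j1-j6 -133.42 app [-0.005 -0.006 -1.   ] F [-0.91 -0.94  0.03] T [-0.134  0.306  0.161] tau6 0.161 w 12.1 j6 2.166
```

Emit:
send_rows([
  {"x": 0, "y": 0, "z": 0, "wx": 0, "wy": 0, "wz": 0.1, "fingers": 1},
  {"x": 0, "y": 0, "z": 0, "wx": 0, "wy": 0, "wz": 0.1, "fingers": 1},
  {"x": 0, "y": 0, "z": 0, "wx": 0, "wy": 0, "wz": 0.1, "fingers": 1},
  {"x": 0, "y": 0, "z": 0, "wx": 0, "wy": 0, "wz": 0, "fingers": 1},
  {"x": 0, "y": 0, "z": 0, "wx": 0, "wy": 0, "wz": 0, "fingers": 1},
  {"x": 0, "y": 0, "z": 0, "wx": 0, "wy": 0, "wz": 0, "fingers": 1},
  {"x": 0, "y": 0, "z": 0, "wx": 0, "wy": 0, "wz": 0, "fingers": 1},
  {"x": 0, "y": 0, "z": 0, "wx": 0, "wy": 0, "wz": 0, "fingers": 1},
])

```text
clock: 16.8
ee_pos: [527.5, 23.4, 129.8]
ee_rot: [-0.291, 0.295, -0.642, 0.645]
force: [-0.9, -1.1, 0.7]
width: 12.0
```

```bash
python3 -c "
from h import *
look('a9',1)"
```

```text
t 16.8 pos [527.5  23.4 129.8] yaw -131.05 j1-j6 -131.24 app [-0.004 -0.006 -1.   ] F [-0.92 -1.11  0.67] T [-0.162  0.295  0.039] tau6 0.063 w 12.0 j6 2.128
t 16.85 pos [527.5  23.4 129.8] yaw -131.05 j1-j6 -131.24 app [-0.004 -0.006 -1.   ] F [-1.11 -0.34  0.52] T [-0.102  0.298  0.031] tau6 0.063 w 11.9 j6 2.128
```

Emit:
send_rows([
  {"x": 0, "y": 0, "z": 0, "wx": 0, "wy": 0, "wz": 0.1, "fingers": 1},
  {"x": 0, "y": 0, "z": 0, "wx": 0, "wy": 0, "wz": 0.1, "fingers": 1},
  {"x": 0, "y": 0, "z": 0, "wx": 0, "wy": 0, "wz": 0.1, "fingers": 1},
  {"x": 0, "y": 0, "z": 0, "wx": 0, "wy": 0, "wz": 0, "fingers": 1},
  {"x": 0, "y": 0, "z": 0, "wx": 0, "wy": 0, "wz": 0, "fingers": 1},
  {"x": 0, "y": 0, "z": 0, "wx": 0, "wy": 0, "wz": 0, "fingers": 1},
  {"x": 0, "y": 0, "z": 0, "wx": 0, "wy": 0, "wz": 0, "fingers": 1},
  {"x": 0, "y": 0, "z": 0, "wx": 0, "wy": 0, "wz": 0, "fingers": 1},
])

```text
clock: 17.85
ee_pos: [527.5, 23.4, 129.8]
ee_rot: [-0.303, 0.307, -0.636, 0.639]
force: [-1.2, -1.0, 1.1]
width: 11.9
```

```bash
python3 -c "
from h import *
look('a10',1)"
```

```text
t 17.85 pos [527.5  23.4 129.8] yaw -128.87 j1-j6 -129.05 app [-0.004 -0.006 -1.   ] F [-1.25 -1.03  1.07] T [-0.132  0.334 -0.046] tau6 -0.021 w 11.9 j6 2.09
t 17.9 pos [527.5  23.4 129.8] yaw -128.86 j1-j6 -129.05 app [-0.004 -0.006 -1.   ] F [-0.56 -2.21  1.24] T [-0.08   0.389 -0.048] tau6 -0.021 w 11.9 j6 2.09
```

View pics/a10.png

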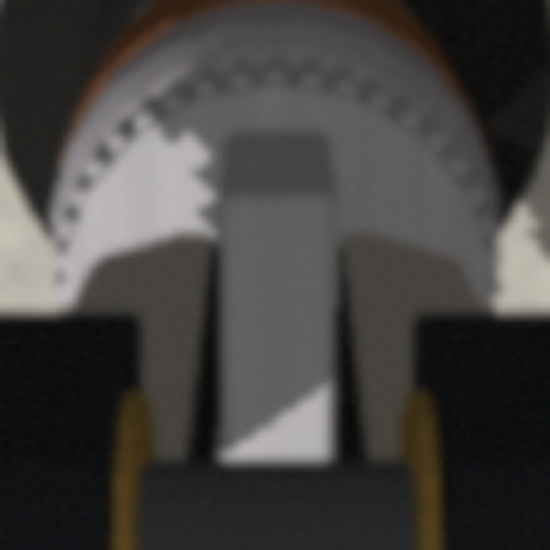

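```bash
python3 - <<'E'
from h import *
import pickle
def ang(n,pts):
    c=pickle.load(open(n,"rb"))
    p=[plane(c,260+a/5-.4,180+b/5-.4,150,True) for a,b in pts]
    d=p[0]+p[1]-p[2]-p[3]; d2=p[0]-p[2]; d3=p[1]-p[3]
    print(n,[round(np.degrees(np.arctan2(e[1],e[0])),1) for e in (d,d2,d3)],"ends",np.round((p[0]+p[1])/2,1))
ang("w.pkl",[(241,210),(338,210),(236,455),(335,455)])
ang("a7.pkl",[(217,195),(327,195),(217,460),(335,460)])
ang("a10.pkl",[(220,195),(330,195),(218,460),(335,460)])
E
```

```text
w.pkl [np.float64(93.9), np.float64(93.1), np.float64(94.8)] ends [525.9  45.8 150. ]
a7.pkl [np.float64(-44.7), np.float64(-46.2), np.float64(-43.1)] ends [542.4  10.  150. ]
a10.pkl [np.float64(-38.6), np.float64(-40.0), np.float64(-37.2)] ends [543.8  11.6 150. ]
```

Emit:
send_rows([
  {"x": 0, "y": 0, "z": 0, "wx": 0, "wy": 0, "wz": 0.5, "fingers": 1},
  {"x": 0, "y": 0, "z": 0, "wx": 0, "wy": 0, "wz": 0.8, "fingers": 1},
  {"x": 0, "y": 0, "z": 0, "wx": 0, "wy": 0, "wz": 0.8, "fingers": 1},
  {"x": 0, "y": 0, "z": 0, "wx": 0, "wy": 0, "wz": 0.8, "fingers": 1},
  {"x": 0, "y": 0, "z": 0, "wx": 0, "wy": 0, "wz": 0.8, "fingers": 1},
  {"x": 0, "y": 0, "z": 0, "wx": 0, "wy": 0, "wz": 0.8, "fingers": 1},
  {"x": 0, "y": 0, "z": 0, "wx": 0, "wy": 0, "wz": 0.5, "fingers": 1},
  {"x": 0, "y": 0, "z": 0, "wx": 0, "wy": 0, "wz": 0, "fingers": 1},
])

```text
clock: 18.9
ee_pos: [527.6, 23.9, 129.7]
ee_rot: [-0.483, 0.486, -0.513, 0.516]
force: [-2.3, -1.9, 0.7]
width: 12.1
```

```bash
python3 -c "
from h import *
st()"
```

```text
t 18.9 pos [527.6  23.9 129.7] yaw -93.4 j1-j6 -93.58 app [ 0.    -0.007 -1.   ] F [-2.3  -1.87  0.71] T [-0.147  0.322  0.01 ] tau6 -0.33 w 12.1 j6 1.472
```

Emit:
send_rows([
  {"x": 0, "y": 0, "z": 0, "wx": 0, "wy": 0, "wz": 0.9, "fingers": 1},
  {"x": 0, "y": 0, "z": 0, "wx": 0, "wy": 0, "wz": 0.9, "fingers": 1},
  {"x": 0, "y": 0, "z": 0, "wx": 0, "wy": 0, "wz": 0.9, "fingers": 1},
  {"x": 0, "y": 0, "z": 0, "wx": 0, "wy": 0, "wz": 0.9, "fingers": 1},
  {"x": 0, "y": 0, "z": 0, "wx": 0, "wy": 0, "wz": 0.9, "fingers": 1},
  {"x": 0, "y": 0, "z": 0, "wx": 0, "wy": 0, "wz": 0.4, "fingers": 1},
  {"x": 0, "y": 0, "z": 0, "wx": 0, "wy": 0, "wz": 0, "fingers": 1},
  {"x": 0, "y": 0, "z": 0, "wx": 0, "wy": 0, "wz": 0, "fingers": 1},
])

```text
clock: 19.9
ee_pos: [527.5, 24.4, 129.8]
ee_rot: [-0.614, 0.615, -0.348, 0.352]
force: [-1.2, -0.6, 1.5]
width: 11.5
```

```bash
python3 -c "
from h import *
look('a11',3)"
```

```text
t 19.9 pos [527.5  24.4 129.8] yaw -59.32 j1-j6 -59.42 app [ 0.004 -0.005 -1.   ] F [-1.22 -0.6   1.49] T [-0.21   0.382  0.019] tau6 0.005 w 11.5 j6 0.875
t 19.95 pos [527.5  24.4 129.8] yaw -59.3 j1-j6 -59.41 app [ 0.004 -0.005 -1.   ] F [-1.36 -0.47  0.57] T [-0.224  0.307  0.077] tau6 0.034 w 12.0 j6 0.874
t 20.0 pos [527.5  24.4 129.8] yaw -59.28 j1-j6 -59.39 app [ 0.003 -0.004 -1.   ] F [-1.73 -1.02  2.31] T [-0.167  0.347 -0.007] tau6 0.055 w 11.9 j6 0.874
t 20.05 pos [527.5  24.4 129.8] yaw -59.27 j1-j6 -59.37 app [ 0.003 -0.004 -1.   ] F [-0.39 -0.46  0.46] T [-0.147  0.313  0.039] tau6 0.046 w 11.9 j6 0.874
```

View pics/a11.png

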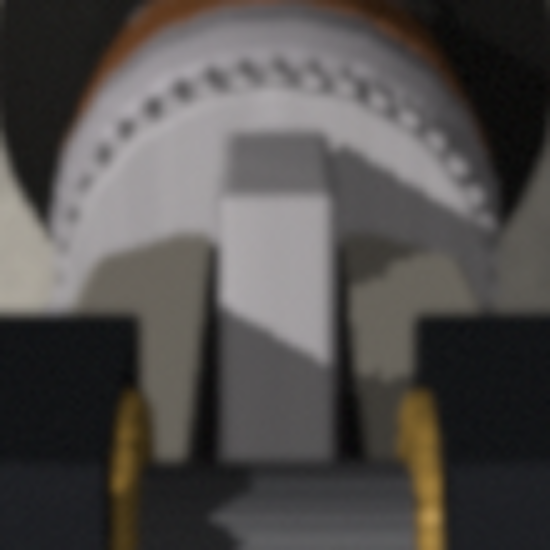

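Emit:
send_rows([
  {"x": 0, "y": 0, "z": 0, "wx": 0, "wy": 0, "wz": 0.15, "fingers": 1},
  {"x": 0, "y": 0, "z": 0, "wx": 0, "wy": 0, "wz": 0.15, "fingers": 1},
  {"x": 0, "y": 0, "z": 0, "wx": 0, "wy": 0, "wz": 0, "fingers": 1},
  {"x": 0, "y": 0, "z": 0, "wx": 0, "wy": 0, "wz": 0, "fingers": 1},
  {"x": 0, "y": 0, "z": 0, "wx": 0, "wy": 0, "wz": 0, "fingers": 0.2},
  {"x": 0, "y": 0, "z": 0, "wx": 0, "wy": 0, "wz": 0, "fingers": 0.2},
  {"x": 0, "y": 0, "z": 0, "wx": 0, "wy": 0, "wz": 0, "fingers": 0.2},
  {"x": 0, "y": 0, "z": 0, "wx": 0, "wy": 0, "wz": 0, "fingers": 0.2},
])

```text
clock: 21.05
ee_pos: [528.2, 24.8, 129.8]
ee_rot: [-0.621, 0.621, -0.336, 0.34]
force: [0.4, 0.5, 0.7]
width: 37.3
```

```bash
python3 -c "
from h import *
look('a12',2)"
```

```text
t 21.05 pos [528.2  24.8 129.8] yaw -57.12 j1-j6 -57.19 app [ 0.005 -0.004 -1.   ] F [0.41 0.5  0.75] T [-0.05   0.078 -0.014] tau6 0.001 w 37.3 j6 0.836
t 21.1 pos [528.1  24.8 129.8] yaw -57.12 j1-j6 -57.19 app [ 0.005 -0.004 -1.   ] F [ 0.13 -1.1  -0.15] T [-0.008  0.142  0.028] tau6 0.001 w 37.1 j6 0.836
t 21.15 pos [528.1  24.8 129.8] yaw -57.12 j1-j6 -57.19 app [ 0.005 -0.004 -1.   ] F [ 0.19 -0.7   0.55] T [-0.051  0.158  0.068] tau6 0.001 w 37.0 j6 0.836
```

View pics/a12.png

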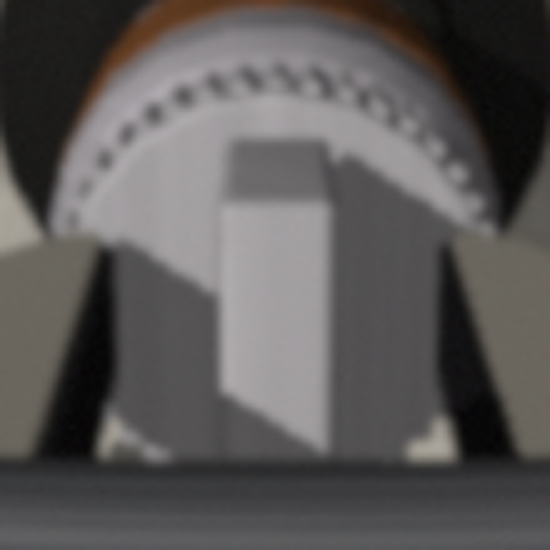

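```bash
python3 - <<'E'
from h import *
import pickle
def ang(n,pts):
    c=pickle.load(open(n,"rb"))
    p=[plane(c,260+a/5-.4,180+b/5-.4,150,True) for a,b in pts]
    d=p[0]+p[1]-p[2]-p[3]; d2=p[0]-p[2]; d3=p[1]-p[3]
    print(n,[round(np.degrees(np.arctan2(e[1],e[0])),1) for e in (d,d2,d3)],"ends",np.round((p[0]+p[1])/2,1))
ang("a11.pkl",[(221,195),(331,195),(219,460),(333,460)])
ang("a12.pkl",[(222,203),(330,203),(219,445),(330,445)])
E
```

```text
a11.pkl [np.float64(30.7), np.float64(29.6), np.float64(31.8)] ends [545.2  35.5 150. ]
a12.pkl [np.float64(32.5), np.float64(31.5), np.float64(33.5)] ends [544.7  36.1 150. ]
```

Emit:
send_rows([
  {"x": 0, "y": 0, "z": 0, "wx": 0, "wy": 0, "wz": 0, "fingers": -0.5},
  {"x": 0, "y": 0, "z": 0.1, "wx": 0, "wy": 0, "wz": 0, "fingers": -0.5},
  {"x": 0, "y": 0, "z": 0.3, "wx": 0, "wy": 0, "wz": 0, "fingers": -0.5},
  {"x": 0, "y": 0, "z": 0.4, "wx": 0, "wy": 0, "wz": 0, "fingers": -0.5},
  {"x": 0, "y": 0, "z": 0.4, "wx": 0, "wy": 0, "wz": 0, "fingers": -0.5},
  {"x": 0, "y": 0, "z": 0.3, "wx": 0, "wy": 0, "wz": 0, "fingers": -0.5},
  {"x": 0, "y": 0, "z": 0, "wx": 0, "wy": 0, "wz": 0, "fingers": -0.5},
  {"x": 0, "y": 0, "z": 0, "wx": 0, "wy": 0, "wz": 0, "fingers": -0.5},
])

```text
clock: 22.15
ee_pos: [527.6, 24.9, 223.7]
ee_rot: [-0.621, 0.621, -0.336, 0.34]
force: [0.2, -0.1, 0.0]
width: 69.8
```

```bash
python3 -c "
from h import *
from bench import viewer
import pickle
st()
c=viewer.camera('wrist'); pickle.dump(c,open('a13.pkl','wb'))
cv2.imwrite('pics/a13.png',cv2.resize(c['img'][120:240,260:370,::-1],None,fx=5,fy=5,interpolation=cv2.INTER_CUBIC))
c=viewer.camera('side'); cv2.imwrite('pics/side13.png',c['img'][:,:,::-1])
S=pickle.load(open('S.pkl','rb'))
for n in ('side','scene'):
    c=viewer.camera(n)
    for nm,I in (('before',S[n]['img']),('now',c['img'])):
        h=cv2.cvtColor(I,cv2.COLOR_RGB2HSV); m=((h[...,0]>45)&(h[...,0]<75)&(h[...,1]>150)).astype(np.uint8)
        k,l,s,ce=cv2.connectedComponentsWithStats(m); print(n,nm,[(np.round(ce[i],1),s[i,4]) for i in range(1,k) if s[i,4]>60])
"
```

```text
t 22.15 pos [527.6  24.9 223.7] yaw -57.12 j1-j6 -57.16 app [ 0.005 -0.004 -1.   ] F [ 0.17 -0.09  0.04] T [-0.018  0.156 -0.027] tau6 0.001 w 69.8 j6 0.835
side before []
side now []
scene before [(array([303.2,  94.8]), np.int32(249)), (array([356.8, 168.3]), np.int32(107)), (array([246.2, 257.9]), np.int32(263))]
scene now [(array([298.8,  94.4]), np.int32(431)), (array([356.8, 168.3]), np.int32(106)), (array([246.4, 258. ]), np.int32(268))]
```

View pics/a13.png

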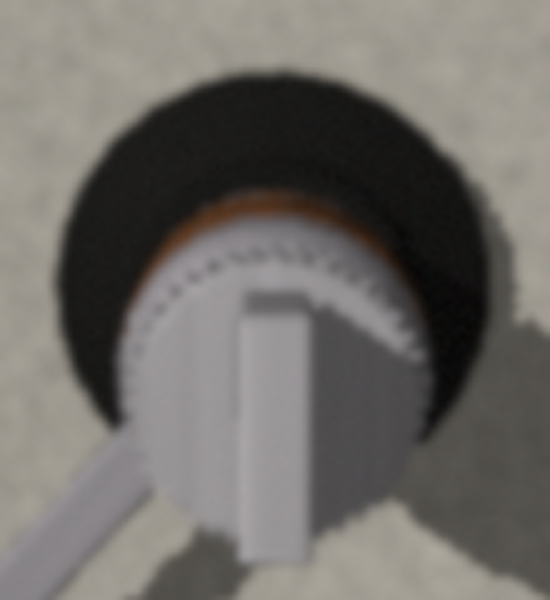

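View pics/side13.png

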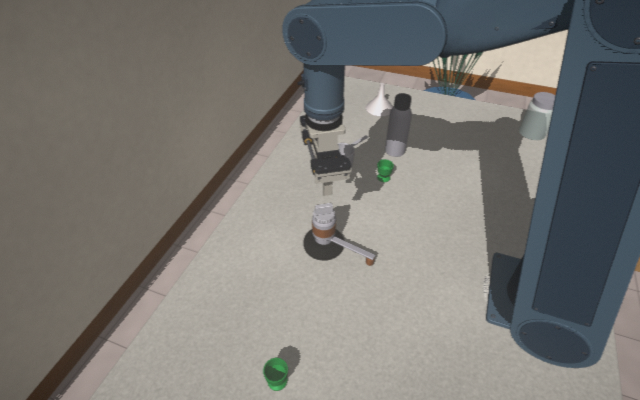

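```bash
python3 - <<'E'
from h import *
import pickle
c=pickle.load(open("a13.pkl","rb"))
p=[plane(c,260+a/5-.4,120+b/5-.4,150,True) for a,b in [(244,312),(309,312),(240,558),(308,558)]]
for d in (p[0]+p[1]-p[2]-p[3],p[0]-p[2],p[1]-p[3]): print(np.degrees(np.arctan2(d[1],d[0])))
st()
E
```

```text
32.30060613853639
31.64622528644294
32.95497751820666
t 22.35 pos [527.5  24.9 223.4] yaw -57.13 j1-j6 -57.16 app [ 0.004 -0.003 -1.   ] F [-0.47  0.2   0.44] T [-0.023  0.132 -0.032] tau6 0.001 w 70.0 j6 0.835
```

```bash
python3 -c "
from bench import r
print(r.job_done())"
```

```text
the job is handed in; nothing more can be done
None
```

I turned the dial clockwise by its bar until it met the stop, then turned it back four clicks, let go, raised the gripper clear and handed the job in. No verdict came back.

- **Stop:** the highest torque reading at a pause was 0.33 N m, below the 0.45 N m limit. Readings during the moves were not logged. On backing off in small steps, the torque fell to zero with the hand at about −129°, which I took as first touch.
- **Four clicks back:** I released with the hand at −57°, 72° from that touch. In the pictures the bar turned 71° (3.95 clicks), from −38.6° at about zero torque to 32.3–32.5°. It read the same just after release and again after the gripper had lifted.
- **Bystanders:** both egg cups are at their starting pixels to within 0.2 px. For the flask I only looked at the last picture, where it stands upright in place. The measuring cup was hidden behind the gripper there, so I did not check it. The arm stayed well away from both.
- **One disagreement:** the bar's starting angle (about 94°) was about 7.4 clicks from the stop I felt, not a whole number, so it seems the dial did not start in a rest. I went by the felt stop.

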